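# Feel whether the red-clay plate has dried evenly

### The job

Feel whether the red-clay plate has dried evenly: rest the fingertips lightly on its flat rim for a moment, lift off, then rest them lightly in the middle of its floor for a moment, and draw the hand back well clear above it. The clay is still soft enough to mark, so touch it gently and do not shift, tip or lift the plate; leave the white plate, the red-clay bowl and the other things on the table alone.

Things in the scene. Friction and masses are not known exactly. Their poses are not given: they have to be found in the camera images.
- red_plate: red-brown clay plate, 220 mm across, about 1 kg, loose, right way up on a round plywood bat (250 mm across, 14 mm thick). Origin: centre of its underside, z up; round, so yaw means nothing. The flat top of its rim is a ring 78 to 110 mm from the centre, 28 mm above the origin; touch it anywhere round, best 94 mm from the centre. Within, a wall drops to the flat floor. Rigid; 15 N of fingertip does not mark it
- red_plate_mid (a point): middle of the top of the red plate's flat floor, 9 mm above the plate's origin and 19 mm below the rim's top; the floor is flat to 66 mm from here and a darker damp disc 50 mm across marks its middle
- white_plate: the off-white clay plate, same shape and size as the red one, loose on a bat of its own; not to be touched. Origin: centre of its underside
- red_bowl: the red-brown clay bowl, 170 mm across the rim and 75 mm high, loose on a bat of its own; not to be touched. Origin: centre of its underside
- brush_pot: dark green pot, 84 mm across and 115 mm high, with brushes standing up to 235 mm above the table and leaning out to 50 mm from its axis; loose. Origin: centre of its underside
- glaze_jar: closed dusky-pink glaze jar with a crimson lid, 88 mm across and 118 mm high, loose. Origin: centre of its underside
- jar_lid: spare crimson jar lid lying open side up, 90 mm across, 16 mm high, loose. Origin: centre of its underside
- rib: flat wooden throwing rib, 55 x 93 x 7 mm, loose. Origin: on its underside, about its middle, long side along its y axis
- loop_tool: loop trimming tool with a wooden handle, 187 mm long along its x axis, 30 mm wide at the loop, 16 mm high, loose. Origin: on its underside, about its middle

How it is judged:
By the outcome, as a careful person would: the job done as asked, in the order asked, and still so for the second after the job is handed in, with the robot touching nothing.
It also fails if it takes over 45 s, if anything falls off the work surface, if the arm or the gripper's body presses on something with over 40 N, if the wrist force passes 120 N, or if a joint passes its speed limit or range.

### The arm

A 6-joint arm with a two-finger parallel gripper is mounted at the origin on the work surface. World frame = base frame: x ahead of the robot, y to its left, z up, the work surface at z = 0. Lengths are in m, angles in rad, forces in N, time in s.
With the tool pointing down it reaches from about 0.375 to 0.9 m from the base axis. Payload 3.1 kg.
Tool frame: the origin (TCP) lies on the centre line of the jaws, within the pads' length; the fingertips stand 19 mm ahead of it and the grasp point (between the pads) is the TCP; z points along the fingers, y is the line along which they close (so a half turn about z gives the same grasp; the last joint's range is limited). The gripper opens to 85 mm and grips with 20 to 120 N. Pads are 22 mm wide; open, the fingers measure 114 mm over their backs; the gripper's body (76 mm by 85 mm) begins 54 mm behind the grasp point. The pads swing forward as they close: fully open they stand 13 mm farther back than shut.
Start: joints at [1.103, 0.527, 1.433, -0, 1.181, -0.178], TCP at [0.178, 0.599, 0.25] pointing down, gripper open.
Joint ranges: [-3.08, 3.08], [-0.75, 2.2], [0.22, 2.44], [-1.43, 4.57], [0, 2.65], [-2.85, 2.85]. Speed limits (rad/s): [2.79, 2.79, 3.14, 3.14, 3.14, 3.14].

### API

Orientations are given as a unit quaternion [x, y, z, w].
In Python, from station import manip gives the robot as it stands.
- The arm moves only by the tool servo_tool, never from a script. Its argument "rows" is a list that holds one entry, the list of rows, each a list of 7 numbers: the turn, a rotation vector about the tool's x, y, z in degrees, then the shift along the tool's x, y, z in m, then the gripper command: -1 is shut, 1 is fully open, values between are in proportion. In form: [[[wx, wy, wz, tx, ty, tz, jaw], ...]]. A call has 1 to 8 rows; each row shifts and turns the commanded pose from where the row before left it, along the tool's axes as they then stand; what a row does not reach is not made up. A row lasts 1/12 s, in which the tool goes at most 41.7 mm and 7.16 degrees, less where a joint would pass 70% of its speed; a pose out of reach is approached as far as the arm can. A call is refused whole if a number of a shift passes 0.0417 or a number of a turn 7.16, either way. A call with a gripper value outside its range is refused whole. The fingers move at their own pace and stop on an object; "squeeze" is the grip in N (left out, the last holds). Time passes only in rows, so rows that do not move let the fingers close. It gives the time, the measured TCP pose, the force, the opening and the grip force at its end, in the units of the state.
- manip.sense(): the state, without advancing time (a new reading comes with each control period).
- manip.snapshot(name): name is "scene" or "side" or "wrist"; returns the picture (480x640x3 uint8, blue, green, red); there is no depth.
- manip.camera_info(name): a dict with "K" (3x3 intrinsics, pixels), "k1" (the pictures are not rectified: a ray, as slopes to the right and down, at radius r is drawn at 1 + k1 r^2 times it, then the intrinsics apply), "camera_from_world" (4x4, takes a point from world to camera coordinates). Camera axes: x right, y down, z forward; pixel columns grow to the right and rows downward; lengths in m; the calibration is good to about 2 mm. A picture is of the moment at which its call begins: read the wrist's pose just before it. camera_info takes no time and is no camera call; for the wrist camera it gives the pose at the moment of the call.
- manip.sign_off(): hands the job in; it is judged then, once.
The state is a dict: "t": time; "q": joint angles; "qd": joint speeds; "tau": joint torques, N m; "tcp_pos": TCP position; "tool_rot": TCP orientation; "force": force on the tool from outside, world axes, zero at the start; "ft_torque": the same for the moment, N m; "finger_gap": opening from 0.0 (shut) to 1.0 (fully open); "gripper_force": force on a finger pad.
Only numpy, scipy, OpenCV 4.12 (cv2) and the standard library are available. Lean on these libraries where they do the work, as an engineer would, in place of code of your own. Each camera call takes 0.05 s, during which the arm holds its last target. There are 200 camera calls.

## Working session

There is one attempt and no reset: what is moved stays moved. The work goes in short steps, Python scripts to look and compute and a tool call to move; the robot and the scene stay as the last step left them, time stands still between calls to the robot, and variables do not carry over. Pictures are saved under pics/ and viewed, at most 10 in all, crops included, and the job is handed in when it is done.

Besides the shell and the picture viewer there is one more tool, called after "Request:" as a command line: name --argument value ..., lists and objects as JSON in quotes. servo_tool: Moves the arm, as the interface text tells. Its arguments: {"type":"object","properties":{"rows":{"type":"array","items":{"type":"array","items":{"type":"array","items":{"type":"number"}}}},"squeeze":{"type":"number"}},"required":["rows"]}

```bash
mkdir -p pics; python3 - <<'E'
from station import manip
import cv2,numpy as np
print(manip.sense())
a=manip.snapshot("scene");b=manip.snapshot("side")
cv2.imwrite("pics/scene.png",a);cv2.imwrite("pics/side.png",b)
for n in("scene","side","wrist"):print(n,manip.camera_info(n))
E
```

```text
{'t': 0.0, 'q': array([ 1.10352657e+00,  5.28440018e-01,  1.43391978e+00,  3.57715582e-06,
        1.18137595e+00, -1.78468467e-01]), 'qd': array([ 0.00085983, -0.00122586, -0.00111564,  0.00055311, -0.00031453,
       -0.00103943]), 'tau': array([ 1.14545583e-04, -4.42349946e+01, -1.78022522e+01, -2.47319131e-04,
        8.59510998e-03, -2.46893652e-07]), 'tcp_pos': array([0.17764406, 0.59851605, 0.24934407]), 'tool_rot': array([ 1.43899930e-01,  9.89591664e-01, -1.01565439e-03, -3.41558288e-04]), 'force': array([ 0.05702644,  0.67825431, -0.20099578]), 'ft_torque': array([-0.03064702,  0.01084442, -0.00110129]), 'gripper_force': 0.0, 'finger_gap': 0.996397716912998}
scene {'K': array([[512.5519366 ,   0.        , 322.03014881],
       [  0.        , 512.5519366 , 238.77784605],
       [  0.        ,   0.        ,   1.        ]]), 'k1': -0.10064535226105902, 'camera_from_world': array([[ 0.74846625,  0.6631254 ,  0.00793588, -0.44560084],
       [ 0.5561833 , -0.6211539 , -0.55211228, -0.29150199],
       [-0.36119028,  0.41765121, -0.833732  ,  1.37486265],
       [ 0.        ,  0.
[... 260 characters left out ...]
[ 0.76684223, -0.64162126, -0.01658782, -0.46843829],
       [-0.31478695, -0.35344797, -0.88089937,  0.24791906],
       [ 0.55934083,  0.68073247, -0.47301283,  0.85608765],
       [ 0.        ,  0.        ,  0.        ,  1.        ]])}
wrist {'K': array([[369.48644593,   0.        , 323.03133874],
       [  0.        , 369.48644593, 239.8369788 ],
       [  0.        ,   0.        ,   1.        ]]), 'k1': -0.07453429700565176, 'camera_from_world': array([[ 0.28456544,  0.95865568, -0.00134166, -0.62338223],
       [ 0.91568364, -0.27139485,  0.29642587, -0.03775805],
       [ 0.28380622, -0.08558109, -0.95505492,  0.37770796],
       [ 0.        ,  0.        ,  0.        ,  1.        ]])}
```

View pics/scene.png

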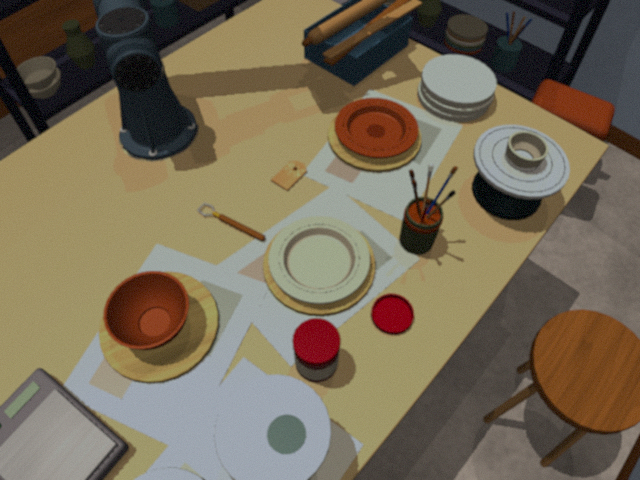

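View pics/side.png

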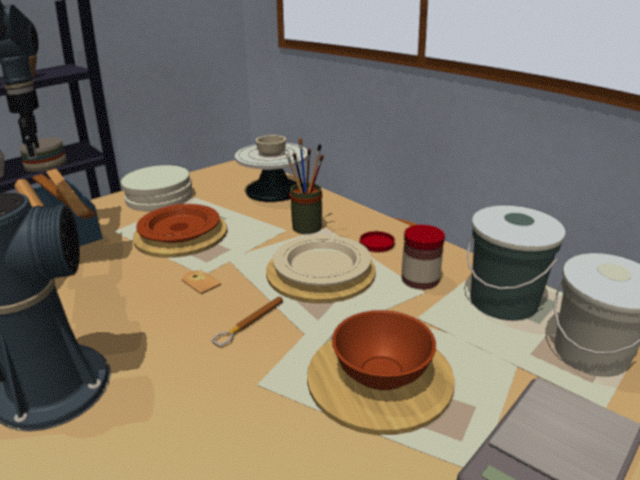

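The scene view shows the red plate centred near (377,127), with its damp disc at (376,130). The white plate is at (320,262) and the brush pot at (420,222). In the side view the red plate is near (179,225).

```bash
cat > h.py <<'E'
from station import manip
import cv2,numpy as np
def undist(ci,uv):
    K=ci["K"]
    return cv2.undistortPoints(np.float64(uv).reshape(-1,1,2),K,np.array([ci["k1"],0,0,0,0.])).reshape(-1,2)
def ray(ci,uv):
    T=ci["camera_from_world"];R=T[:3,:3];n=undist(ci,uv)
    return -R.T@T[:3,3],np.c_[n,np.ones(len(n))]@R
def plane(ci,uv,z):
    c,d=ray(ci,uv);return (c+d*((z-c[2])/d[:,2])[:,None])[:,:2]
def circ(p):
    s=np.linalg.lstsq(np.c_[2*p,np.ones(len(p))],(p**2).sum(1),rcond=None)[0]
    return s[:2],np.sqrt(s[2]+s[:2]@s[:2])
def redmask(im):
    h=cv2.cvtColor(im,cv2.COLOR_BGR2HSV)
    m=((h[...,0]<13)&(h[...,1]>150)&(h[...,2]>60)).astype(np.uint8)*255
    return cv2.morphologyEx(m,cv2.MORPH_OPEN,np.ones((3,3)))
def blob(m,seed):
    n,l,s,c=cv2.connectedComponentsWithStats(m)
    b=(l==l[seed[1],seed[0]]).astype(np.uint8)
    return max(cv2.findContours(b,cv2.RETR_EXTERNAL,cv2.CHAIN_APPROX_NONE)[0],key=cv2.contourArea).reshape(-1,2),b
def disc(im,box):
    x0,y0,x1,y1=box
    h=cv2.cvtColor(im,cv2.COLOR_BGR2HSV)[y0:y1,x0:x1,2]
    t,m=cv2.threshold(cv2.GaussianBlur(h,(3,3),0),0,255,cv2.THRESH_BINARY_INV+cv2.THRESH_OTSU)
    n,l,s,c=cv2.connectedComponentsWithStats(m)
    return [(s[i].tolist(),c[i]+[x0,y0]) for i in range(1,n) if s[i,4]>20]
E
python3 - <<'E'
from h import *
for n,seed,box in(("scene",(352,125),(360,116,394,144)),("side",(147,228),(160,215,200,240))):
    im=cv2.imread(f"pics/{n}.png");ci=manip.camera_info(n)
    c,b=blob(redmask(im),seed); print(n,cv2.boundingRect(c),cv2.contourArea(c))
    e=cv2.fitEllipse(c);print(e)
    far=c[c[:,1]<e[0][1]]
    p=plane(ci,far,.042);print("far rim circle z.042",circ(p))
    for d in disc(im,box):print(d,plane(ci,[d[1]],.023))
s,cs=manip.camera_info("scene"),manip.camera_info("side")
E
```

```text
scene (335, 99, 83, 59) 3754.0
((375.7507019042969, 127.817138671875), (57.84849166870117, 82.66134643554688), 97.12654876708984)
far rim circle z.042 (array([0.45200525, 0.37186553]), np.float64(0.10719735847589011))
([7, 8, 18, 14, 203], array([375.591133  , 130.58128079])) [[0.45159267 0.37586274]]
side (137, 204, 82, 38) 2271.0
((177.18185424804688, 222.77235412597656), (35.457542419433594, 81.68706512451172), 82.39850616455078)
far rim circle z.042 (array([0.44942236, 0.36963883]), np.float64(0.107765699267748))
([0, 0, 11, 5, 36], array([163.72222222, 216.41666667])) [[0.45183878 0.46160555]]
([10, 8, 18, 8, 107], array([178.55140187, 226.46728972])) [[0.45415404 0.37437443]]
([17, 19, 23, 6, 73], array([191.50684932, 237.45205479])) [[0.45005212 0.2931591 ]]
```

```bash
python3 - <<'E'
from h import *
ci=manip.camera_info("scene")
for z in(0,.1,.15):print(z,plane(ci,[(308,40),(355,80),(410,40),(416,5),(382,0),(455,60)],z).round(2).tolist())
im=manip.snapshot("wrist");cv2.imwrite("pics/w1.png",im)
E
```

```text
0 [[0.03, 0.57], [0.26, 0.52], [0.27, 0.79], [0.16, 0.98], [0.06, 0.92], [0.43, 0.81]]
0.1 [[0.13, 0.47], [0.34, 0.42], [0.34, 0.67], [0.25, 0.83], [0.15, 0.78], [0.49, 0.68]]
0.15 [[0.17, 0.42], [0.37, 0.37], [0.38, 0.6], [0.29, 0.76], [0.2, 0.71], [0.52, 0.62]]
```

View pics/w1.png

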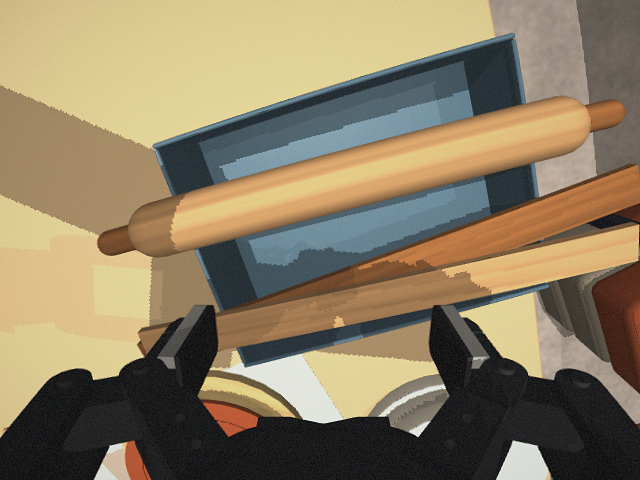

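The wrist view shows the caddy below me. Its rolling pin and sticks run from (140,340) to (640,240), between the tool and the plate, and the plate's edge is just visible at (210,430). I'll rise first, then cross.

```bash
python3 - <<'E'
from h import *
ci=manip.camera_info("scene");cs=manip.camera_info("side");cw=manip.camera_info("wrist")
def tri(obs):
    A=0;b=0
    for c,uv in obs:
        o,d=ray(c,[uv]);d=d[0]/np.linalg.norm(d[0]);P=np.eye(3)-np.outer(d,d);A=A+P;b=b+P@o
    return np.linalg.solve(A,b)
print("cam",ray(cw,[(320,240)])[0])
print("stick end",plane(cw,[(140,340),(245,365),(125,245)],.12),plane(cw,[(140,340),(245,365)],.06))
print("pot rim z.115",plane(ci,[(422,212)],.115),plane(cs,[(306,188)],.115))
print("brush tips",tri([(ci,(454,168)),(cs,(321,147))]),tri([(ci,(410,172)),(cs,(291,155))]))
print("white plate",plane(ci,[(320,260)],.023),plane(cs,[(322,262)],.023))
E
```

```text
cam [0.10479784 0.61973817 0.37120684]
stick end [[0.21827393 0.43311043]
 [0.26294186 0.50685163]
 [0.1420742  0.45720346]] [[0.24537735 0.38853495]
 [0.30071408 0.47988902]]
pot rim z.115 [[0.72701232 0.17134685]] [[0.73196358 0.17557087]]
brush tips [0.76515635 0.18177679 0.2363645 ] [0.68130576 0.16508172 0.21701445]
white plate [[ 0.60761146 -0.02084835]] [[ 0.61758023 -0.01966487]]
```

Request:
servo_tool --rows '[[[0, 0, 0, 0, 0, -0.02, -1], [0, 0, 0, 0, 0, -0.02, -1], [0, 0, 0, -0.01, 0, -0.01, -1], [0, 0, 0, -0.025, -0.01, 0, -1], [0, 0, 0, -0.03, -0.02, 0, -1], [0, 0, 0, -0.03, -0.025, 0, -1], [0, 0, 0, -0.03, -0.025, 0, -1], [0, 0, 0, -0.03, -0.025, 0, -1]]]' --squeeze 20

```text
t: 0.82
tcp_pos: [0.2977, 0.4524, 0.3]
tool_rot: [0.144, 0.99, -0.0, 0.0]
force: [0.7, 0.2, 0.5]
finger_gap: -0.002
gripper_force: 0.0
```

Request:
servo_tool --rows '[[[0, 0, 0, -0.033, -0.004, 0, -1], [0, 0, 0, -0.033, -0.004, 0, -1], [0, 0, 0, -0.033, -0.004, 0, -1], [0, 0, 0, -0.033, -0.004, 0, -1], [0, 0, 0, -0.033, -0.004, 0.01, -1], [0, 0, 0, -0.033, -0.004, 0.02, -1], [0, 0, 0, -0.033, -0.004, 0.02, -1], [0, 0, 0, -0.033, -0.004, 0.02, -1]]]'

```text
t: 1.48
tcp_pos: [0.5424, 0.3468, 0.2294]
tool_rot: [0.144, 0.99, -0.0, 0.0]
force: [-0.0, 0.9, -0.2]
finger_gap: 0.0
gripper_force: 0.0
```

Request:
servo_tool --rows '[[[0, 0, 0, 0, 0, 0.02, -1], [0, 0, 0, 0, 0, 0.02, -1], [0, 0, 0, 0, 0, 0, -1], [0, 0, 0, 0, 0, 0, -1]]]'

```text
t: 1.82
tcp_pos: [0.5401, 0.3474, 0.1889]
tool_rot: [0.144, 0.99, -0.001, -0.002]
force: [-0.1, -0.3, 0.4]
finger_gap: 0.001
gripper_force: 0.0
```

```bash
python3 - <<'E'
from h import *
s=manip.sense();print(s["tcp_pos"],s["tool_rot"],s["force"],s["t"])
ci=manip.camera_info("wrist")
im=manip.snapshot("wrist");cv2.imwrite("pics/w2.png",im)
T=ci["camera_from_world"]
for P in((.452,.373,.023),(.542,.346,.042)):
    print(cv2.projectPoints(np.float64([P]),cv2.Rodrigues(T[:3,:3])[0],T[:3,3],ci["K"],np.array([ci["k1"],0,0,0.]))[0].ravel())
E
```

```text
[0.540077   0.3474174  0.18888616] [ 0.1441965   0.98954734 -0.00103057 -0.00153974] [-0.07697765 -0.25314229  0.37050354] 1.8167
[323.55358124 104.50786133]
[323.20872352 233.74144948]
```

View pics/w2.png

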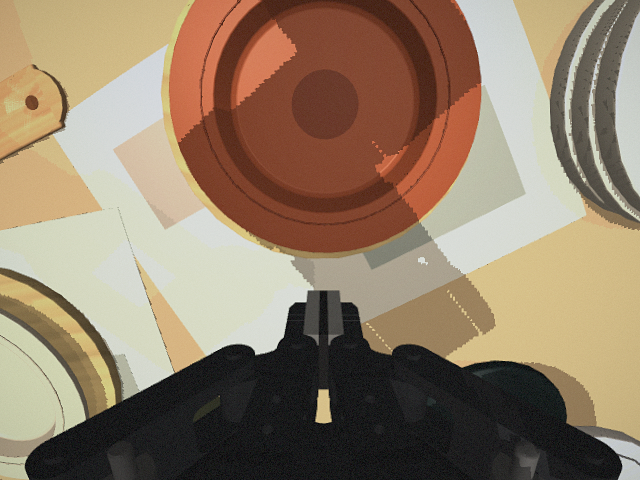

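The damp disc is at (325,105) against a predicted (323.5,104.5), so the plate position holds. The aim point at (323,234) is in mid-rim. Descending.

Request:
servo_tool --rows '[[[0, 0, 0, -0.002, 0, 0.02, -1], [0, 0, 0, 0, 0, 0.025, -1], [0, 0, 0, 0, 0, 0.025, -1], [0, 0, 0, 0, 0, 0.02, -1], [0, 0, 0, 0, 0, 0.015, -1], [0, 0, 0, 0, 0, 0.007, -1], [0, 0, 0, 0, 0, 0, -1], [0, 0, 0, 0, 0, 0, -1]]]'

```text
t: 2.53
tcp_pos: [0.5433, 0.3485, 0.0797]
tool_rot: [0.144, 0.99, 0.001, 0.001]
force: [-0.2, 0.7, 0.9]
finger_gap: 0.002
gripper_force: 0.0
```

Request:
servo_tool --rows '[[[0, 0, 0, 0, 0, 0.003, -1], [0, 0, 0, 0, 0, 0.002, -1], [0, 0, 0, 0, 0, 0.002, -1], [0, 0, 0, 0, 0, 0, -1], [0, 0, 0, 0, 0, 0, -1]]]'

```text
t: 2.95
tcp_pos: [0.5426, 0.3479, 0.0715]
tool_rot: [0.144, 0.99, 0.0, 0.0]
force: [-0.5, 0.4, -0.0]
finger_gap: -0.004
gripper_force: 0.0
```

Request:
servo_tool --rows '[[[0, 0, 0, 0, 0, 0.003, -1], [0, 0, 0, 0, 0, 0.002, -1], [0, 0, 0, 0, 0, 0.001, -1], [0, 0, 0, 0, 0, 0, -1], [0, 0, 0, 0, 0, 0, -1]]]'

```text
t: 3.37
tcp_pos: [0.5424, 0.3478, 0.0651]
tool_rot: [0.144, 0.99, -0.0, -0.0]
force: [-0.2, 0.3, 0.4]
finger_gap: -0.0
gripper_force: 0.0
```

```bash
python3 - <<'E'
from h import *
im=manip.snapshot("wrist");cv2.imwrite("pics/w3.png",im);s=manip.sense();print(s["tcp_pos"],s["force"])
E
```

```text
[0.54250816 0.34787179 0.0652065 ] [-0.56338381 -0.04794175 -0.25163463]
```

View pics/w3.png

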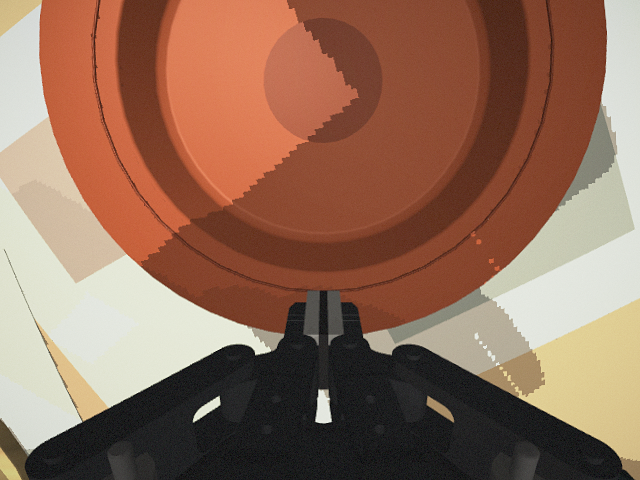

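The fingertips' front edge is at row 290. The rim's inner edge is about row 270 and its outer edge about row 335. I'll check the radii with rays.

```bash
python3 - <<'E'
from h import *
ci=manip.camera_info("wrist");c=np.array([.452,.373])
d=plane(ci,[(323,80)],.023);print("disc",d);c=d[0]
for r,z in((290,.046),(270,.042),(335,.042)):
    p=plane(ci,[(323,r)],z)[0];print(r,p,np.linalg.norm(p-c))
s=manip.sense()["tcp_pos"][:2];print(np.linalg.norm(s-c))
E
```

```text
disc [[0.45177597 0.37409955]]
290 [0.53246113 0.35013604] 0.08416854989642042
270 [0.52539665 0.35223509] 0.07679882005075941
335 [0.55549494 0.34329955] 0.10819549758169457
0.09444694659366108
```

Centred at 94 mm. Final touch in small steps.

Request:
servo_tool --rows '[[[0, 0, 0, 0, 0, 0.001, -1], [0, 0, 0, 0, 0, 0.001, -1], [0, 0, 0, 0, 0, 0, -1], [0, 0, 0, 0, 0, 0, -1]]]'

```text
t: 3.75
tcp_pos: [0.5424, 0.3479, 0.0632]
tool_rot: [0.144, 0.99, -0.0, -0.0]
force: [-0.2, 0.7, -0.7]
finger_gap: -0.0
gripper_force: 0.0
```

Request:
servo_tool --rows '[[[0, 0, 0, 0, 0, 0.001, -1], [0, 0, 0, 0, 0, 0, -1], [0, 0, 0, 0, 0, 0, -1]]]'

```text
t: 4.0
tcp_pos: [0.5425, 0.3479, 0.0623]
tool_rot: [0.144, 0.99, -0.0, -0.0]
force: [0.8, -0.8, -0.3]
finger_gap: 0.004
gripper_force: 0.0
```

Request:
servo_tool --rows '[[[0, 0, 0, 0, 0, 0.0006, -1], [0, 0, 0, 0, 0, 0, -1], [0, 0, 0, 0, 0, 0, -1]]]'

```text
t: 4.25
tcp_pos: [0.5425, 0.3479, 0.0617]
tool_rot: [0.144, 0.99, -0.0, -0.0]
force: [-0.2, 0.3, -0.4]
finger_gap: -0.002
gripper_force: 0.0
```

Request:
servo_tool --rows '[[[0, 0, 0, 0, 0, 0.0004, -1], [0, 0, 0, 0, 0, 0, -1], [0, 0, 0, 0, 0, 0, -1]]]'

```text
t: 4.5
tcp_pos: [0.5425, 0.3479, 0.0613]
tool_rot: [0.144, 0.99, 0.0, -0.0]
force: [-0.5, 0.4, 0.0]
finger_gap: 0.002
gripper_force: 0.0
```

Request:
servo_tool --rows '[[[0, 0, 0, 0, 0, 0.0004, -1], [0, 0, 0, 0, 0, 0, -1], [0, 0, 0, 0, 0, 0, -1]]]'

```text
t: 4.75
tcp_pos: [0.5426, 0.3479, 0.0611]
tool_rot: [0.144, 0.99, 0.0, 0.0]
force: [-0.8, 0.1, 1.7]
finger_gap: 0.004
gripper_force: 1.0
```

Request:
servo_tool --rows '[[[0, 0, 0, 0, 0, 0.0003, -1], [0, 0, 0, 0, 0, 0, -1], [0, 0, 0, 0, 0, 0, -1]]]'

```text
t: 5.0
tcp_pos: [0.5425, 0.3479, 0.0611]
tool_rot: [0.144, 0.99, 0.0, 0.0]
force: [-2.0, -0.7, 5.5]
finger_gap: 0.001
gripper_force: 2.7
```

Contact on the rim at about 5 N. Hold for about half a second, then lift.

Request:
servo_tool --rows '[[[0, 0, 0, 0, 0, 0, -1], [0, 0, 0, 0, 0, 0, -1], [0, 0, 0, 0, 0, 0, -1], [0, 0, 0, 0, 0, 0, -1], [0, 0, 0, 0, 0, 0, -1], [0, 0, 0, 0, 0, 0, -1], [0, 0, 0, 0, 0, 0, -1], [0, 0, 0, 0, 0, 0, -1]]]'

```text
t: 5.67
tcp_pos: [0.5425, 0.3479, 0.0611]
tool_rot: [0.144, 0.99, 0.0, 0.0]
force: [-2.1, -0.5, 5.3]
finger_gap: 0.001
gripper_force: 2.7
```

Request:
servo_tool --rows '[[[0, 0, 0, 0, 0, -0.003, -1], [0, 0, 0, 0, 0, -0.01, -1], [0, 0, 0, 0, 0, -0.02, -1], [0, 0, 0, 0, 0, -0.02, -1], [0, 0, 0, 0, 0, -0.01, -1], [0, 0, 0, 0, 0, 0, -1]]]'

```text
t: 6.17
tcp_pos: [0.5443, 0.3487, 0.1266]
tool_rot: [0.144, 0.99, 0.002, 0.003]
force: [0.9, -0.5, -0.7]
finger_gap: -0.005
gripper_force: 0.0
```

Request:
servo_tool --rows '[[[0, 0, 0, 0.01, 0, 0, -1], [0, 0, 0, 0.02, 0, 0, -1], [0, 0, 0, 0.025, 0, 0, -1], [0, 0, 0, 0.025, 0, 0, -1], [0, 0, 0, 0.01, 0, 0, -1], [0, 0, 0, 0.004, 0, 0, -1], [0, 0, 0, 0, 0, 0, -1], [0, 0, 0, 0, 0, 0, -1]]]'

```text
t: 6.83
tcp_pos: [0.4533, 0.3748, 0.1234]
tool_rot: [0.144, 0.99, 0.0, 0.001]
force: [0.9, 0.8, -0.0]
finger_gap: 0.002
gripper_force: 0.0
```

```bash
python3 - <<'E'
from h import *
s=manip.sense();print(s["tcp_pos"],s["t"])
for n,seed,box in(("scene",(352,125),(360,116,394,144)),("side",(147,228),(160,215,200,240))):
    im=manip.snapshot(n);cv2.imwrite(f"pics/{n}2.png",im);ci=manip.camera_info(n)
    for d in disc(im,box):print(d,plane(ci,[d[1]],.023))
    print((cv2.absdiff(im,cv2.imread(f"pics/{n}.png")).max(2)>60).sum())
cv2.imwrite("pics/v.png",np.hstack([cv2.resize(cv2.imread("pics/scene2.png")[60:200,300:480],None,fx=2,fy=2),cv2.resize(cv2.imread("pics/side2.png")[140:280,80:260],None,fx=2,fy=2)]))
E
```

```text
[0.45334623 0.37476874 0.12341091] 6.8333
([0, 8, 29, 20, 355], array([375.29859155, 134.46478873])) [[0.45990962 0.36398029]]
3927
([0, 0, 40, 19, 696], array([178.83764368, 223.26293103])) [[0.46379275 0.39190435]]
([22, 19, 18, 6, 62], array([192.64516129, 237.46774194])) [[0.45222092 0.29109939]]
11603
```

View pics/v.png

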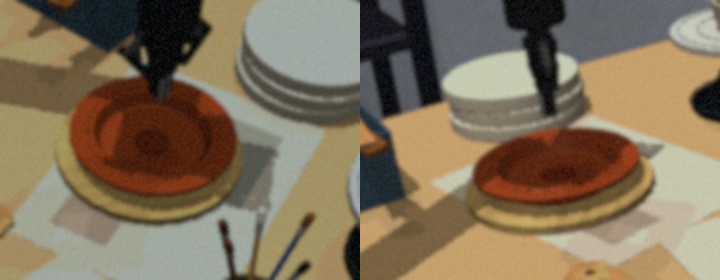

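The crops show the plate undisturbed, with the fingers above its middle: the tip is at (160,90) in the left crop, and the disc at (152,140) lies directly below it. Descending; contact is expected at a TCP height of about 0.042.

Request:
servo_tool --rows '[[[0, 0, 0, 0, 0, 0.015, -1], [0, 0, 0, 0, 0, 0.02, -1], [0, 0, 0, 0, 0, 0.02, -1], [0, 0, 0, 0, 0, 0.012, -1], [0, 0, 0, 0, 0, 0.005, -1], [0, 0, 0, 0, 0, 0.002, -1], [0, 0, 0, 0, 0, 0, -1], [0, 0, 0, 0, 0, 0, -1]]]'

```text
t: 7.6
tcp_pos: [0.4532, 0.3749, 0.0503]
tool_rot: [0.144, 0.99, 0.0, 0.001]
force: [0.1, -0.1, 0.2]
finger_gap: 0.001
gripper_force: 0.0
```

Request:
servo_tool --rows '[[[0, 0, 0, 0, 0, 0.002, -1], [0, 0, 0, 0, 0, 0.002, -1], [0, 0, 0, 0, 0, 0.002, -1], [0, 0, 0, 0, 0, 0, -1], [0, 0, 0, 0, 0, 0, -1], [0, 0, 0, 0, 0, 0, -1]]]'

```text
t: 8.1
tcp_pos: [0.4524, 0.3747, 0.0437]
tool_rot: [0.144, 0.99, 0.0, 0.0]
force: [0.5, 0.2, -0.2]
finger_gap: 0.001
gripper_force: 0.0
```

Request:
servo_tool --rows '[[[0, 0, 0, 0, 0, 0.0008, -1], [0, 0, 0, 0, 0, 0, -1], [0, 0, 0, 0, 0, 0, -1]]]'

```text
t: 8.35
tcp_pos: [0.4524, 0.3746, 0.0428]
tool_rot: [0.144, 0.99, -0.0, -0.0]
force: [-0.3, -0.4, -0.7]
finger_gap: -0.005
gripper_force: 0.0
```

Request:
servo_tool --rows '[[[0, 0, 0, 0, 0, 0.0005, -1], [0, 0, 0, 0, 0, 0, -1], [0, 0, 0, 0, 0, 0, -1]]]'

```text
t: 8.6
tcp_pos: [0.4524, 0.3746, 0.0423]
tool_rot: [0.144, 0.99, -0.0, -0.0]
force: [-0.3, -0.5, 0.5]
finger_gap: -0.004
gripper_force: 0.0
```

Request:
servo_tool --rows '[[[0, 0, 0, 0, 0, 0.0003, -1], [0, 0, 0, 0, 0, 0, -1], [0, 0, 0, 0, 0, 0, -1]]]'

```text
t: 8.85
tcp_pos: [0.4524, 0.3747, 0.0421]
tool_rot: [0.144, 0.99, 0.0, 0.0]
force: [-0.5, -1.2, 1.3]
finger_gap: -0.003
gripper_force: 0.6
```

Request:
servo_tool --rows '[[[0, 0, 0, 0, 0, 0.0003, -1], [0, 0, 0, 0, 0, 0, -1], [0, 0, 0, 0, 0, 0, -1]]]'

```text
t: 9.1
tcp_pos: [0.4524, 0.3747, 0.0421]
tool_rot: [0.144, 0.99, 0.0, 0.0]
force: [-1.0, -1.1, 4.8]
finger_gap: -0.005
gripper_force: 2.5
```

Request:
servo_tool --rows '[[[0, 0, 0, 0, 0, 0, -1], [0, 0, 0, 0, 0, 0, -1], [0, 0, 0, 0, 0, 0, -1], [0, 0, 0, 0, 0, 0, -1], [0, 0, 0, 0, 0, 0, -1], [0, 0, 0, 0, 0, 0, -1], [0, 0, 0, 0, 0, 0, -1], [0, 0, 0, 0, 0, 0, -1]]]'

```text
t: 9.77
tcp_pos: [0.4524, 0.3747, 0.0421]
tool_rot: [0.144, 0.99, 0.0, 0.0]
force: [-1.8, -0.1, 6.0]
finger_gap: 0.0
gripper_force: 2.7
```

Request:
servo_tool --rows '[[[0, 0, 0, 0, 0, -0.003, -1], [0, 0, 0, 0, 0, -0.01, -1], [0, 0, 0, 0, 0, -0.02, -1], [0, 0, 0, 0, 0, -0.03, -1], [0, 0, 0, 0, 0, -0.04, -1], [0, 0, 0, 0, 0, -0.04, -1], [0, 0, 0, 0, 0, -0.04, -1], [0, 0, 0, 0, 0, -0.03, -1]]]'

```text
t: 10.43
tcp_pos: [0.453, 0.3751, 0.2588]
tool_rot: [0.144, 0.99, 0.001, 0.002]
force: [0.3, 0.8, -0.6]
finger_gap: -0.002
gripper_force: 0.0
```

Request:
servo_tool --rows '[[[0, 0, 0, 0, 0, -0.02, -1], [0, 0, 0, 0, 0, -0.01, -1], [0, 0, 0, 0, 0, 0, -1], [0, 0, 0, 0, 0, 0, -1], [0, 0, 0, 0, 0, 0, -1], [0, 0, 0, 0, 0, 0, -1]]]'

```text
t: 10.93
tcp_pos: [0.4514, 0.374, 0.2825]
tool_rot: [0.144, 0.99, -0.001, -0.002]
force: [0.3, -0.9, -1.1]
finger_gap: 0.001
gripper_force: 0.0
```

```bash
python3 - <<'E'
from h import *
s=manip.sense();print(s["tcp_pos"],s["t"],s["force"],abs(s["qd"]).max())
im=manip.snapshot("side");cv2.imwrite("pics/side3.png",im)
c,b=blob(redmask(im),(147,228));e=cv2.fitEllipse(c);print(e,circ(plane(manip.camera_info("side"),c[c[:,1]<e[0][1]],.042)))
E
```

```text
[0.45141271 0.37404699 0.28248108] 10.9333 [ 0.26948127 -0.8686188  -1.05461132] 0.00654280635886595
((177.4764404296875, 222.6490478515625), (35.363460540771484, 81.3568115234375), 82.76885223388672) (array([0.44958849, 0.3695521 ]), np.float64(0.10782889202444179))
```

View pics/side3.png

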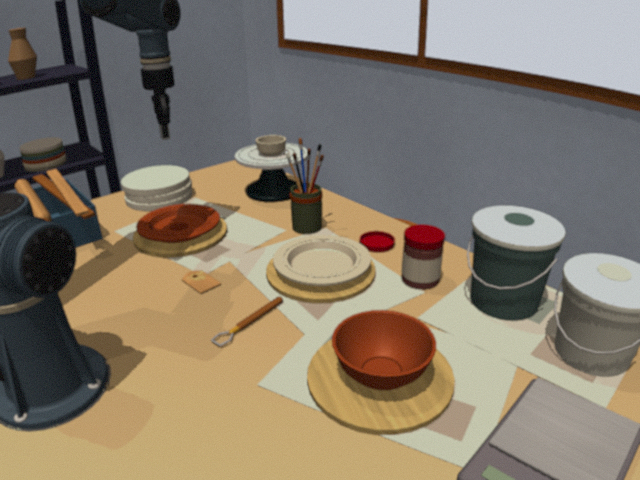

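The plate fits to within 0.2 mm of where it was, at (177,222), and everything else is undisturbed. The hand is clear above at (165,130).

```bash
python3 -c "
from station import manip
print(manip.sign_off())"
```

```text
the job is handed in; nothing more can be done
None
```

Done and handed in at about 11 s: I touched the red plate's rim and then the middle of its floor, each at about 5–6 N for over half a second, and drew the hand back well clear with the plate unmoved and nothing else touched.

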